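# Lock the cake turntable with its locking pin

### The job

Lock the cake turntable so that it cannot spin while a cake is set on it: lift the locking pin by its black knob out of the wooden stand, put its tip into the raised bush near the edge of the turntable's plate, and with light pressure swing the plate round with the pin until the tip drops into one of the notches hidden under the plate. Push the pin fully home, its collar down on the bush, without forcing it or disturbing the things around, and let go.

Things in the scene. Friction and masses are not known exactly. Their poses are not given: they have to be found in the camera images.
- turntable: Cake turntable, fixed: grey round foot 176 mm wide, aluminium plate on top. Origin under the foot's centre, on the upright turning axis; its yaw tells nothing of plate or notches. Hidden under the plate a fixed index ring, top 94 mm up, has six notches 60 degrees apart at 85 mm radius, 13 mm wide along the circle, 14 mm deep; their angles are unknown. Over 45 N from the pin damages it.
- plate: Turning plate, 250 mm wide, 8 mm thick, top face 105 mm above the island, 3 mm clear of the index ring below. Origin on the turning axis, at island level; its x axis points from the axis to the bush. Turns without end either way, stays where it is left, takes about 3 N sideways at the bush to turn. At the start no notch lies under the bush.
- lock_hole (a point): Centre of the mouth of the raised steel bush, 85 mm from the turning axis, level with the bush's top face (111 mm above the island, 6 mm above the plate); z up. Bush 28 mm wide; its mouth, 19 mm wide, narrows over 5 mm to a 12 mm bore that goes right through the plate. The index ring's top is 17 mm below this point.
- pin: Locking pin, 55 to 115 g, upright in the stand. Origin at its tip, z up the pin. Shank 10 mm thick, nose tapered over 3.5 mm, 29 mm long up to the collar; collar 26 mm wide, 3 mm thick; neck 14 mm wide; black knob 24 mm wide from 39 to 74 mm above the tip. With its tip on the index ring the collar stands 12 mm above the bush; in a notch it goes down until the collar sits on the bush.
- pin_collar (a point): Centre of the underside of the pin's collar, 29 mm above the tip; z up along the pin.
- stand: Wooden stand for decorating tools, fixed, 55 x 150 x 45 mm, origin under its centre. The pin stands in a 13 mm hole 35 mm deep at y = -45 mm, its collar on the top face (45 mm up). Two thin cake dowels stick up to 84 mm at y = +36 and +60 mm.
- honey: Bystander: honey jar, 71 mm wide, 110 mm tall, origin under its centre.
- yoghurt: Bystander: yoghurt tub, 72 mm wide, 71 mm tall, origin under its centre.
- tumbler: Bystander: glass tumbler, 80 mm wide, 91 mm tall, origin under its centre.
Things that resemble listed ones, but are neither listed nor needed, are in the scene too. Leave any green, orange or white look-alike of the pin alone.

How it is judged:
On the way:
1. the pin's tip is in the bore of the bush (z of pin in the frame of lock_hole below -0.008 m and horizontal distance between pin and lock_hole below 0.004 m), for 0.1 s.
At the end, for the whole second after the job is handed in: The pin stands released and at rest in the bush: underside of its collar within 3 mm of the bush's top face and within 4 mm of its centre, pin upright within 0.1 rad (only possible with the tip in a notch) (z of pin_collar in the frame of lock_hole below 0.003 m and horizontal distance between pin_collar and lock_hole below 0.004 m and angle between pin's own z axis and vertical below 0.1 rad and linear speed of pin below 0.02 m/s); the robot touches nothing.
It fails at once if the pin is forced against the turntable with more than 45 N before it is home (contact force between pin and turntable above 45 N and z of pin_collar in the frame of lock_hole above 0.002 m).
It fails at once if the pin is rammed against the turntable with more than 100 N (contact force between pin and turntable above 100 N).
It fails at once if the honey jar is pushed more than 30 mm or tipped over (distance of honey from where it was at the start of the episode above 0.03 m or angle between honey's own z axis and vertical above 0.4 rad).
It fails at once if the yoghurt tub is pushed more than 30 mm or tipped over (distance of yoghurt from where it was at the start of the episode above 0.03 m or angle between yoghurt's own z axis and vertical above 0.4 rad).
It fails at once if the tumbler is pushed more than 30 mm or tipped over (distance of tumbler from where it was at the start of the episode above 0.03 m or angle between tumbler's own z axis and vertical above 0.4 rad).
It also fails if it takes over 51 s, if anything falls off the work surface, if the arm or the gripper's body presses on something with over 40 N, if the wrist force passes 120 N, or if a joint passes its speed limit or range.

### The arm

A 7-joint arm with a two-finger parallel gripper is mounted at the origin on a cart in front of the work surface, level with it; the furniture and walls round the work are solid. World frame = base frame: x ahead of the robot, y to its left, z up, the work surface at z = 0. Lengths are in m, angles in rad, forces in N, time in s.
With the tool pointing down it reaches from about 0.4 to 0.875 m from the base axis. Payload 19.3 kg.
Tool frame: the origin (TCP) lies midway between the tips of the shut fingers; the grasp point (between the pads) lies 19 mm behind it; z points along the fingers, y is the line along which they close (so a half turn about z gives the same grasp; the last joint's range is limited). The gripper opens to 85 mm and grips with 20 to 120 N. Pads are 22 mm wide; open, the fingers measure 114 mm over their backs; the gripper's body (76 mm by 85 mm) begins 54 mm behind the grasp point. The pads swing forward as they close: fully open they stand 13 mm farther back than shut.
Start: joints at [-1.353, 0.521, -0.036, 1.599, 0.021, 1.021, -0.113], TCP at [0.177, 0.599, 0.231] pointing down, gripper open.
Joint ranges: [-2.91, 2.91], [-0.3, 2.13], [-1.5, 1.42], [0.17, 2.43], [-1.26, 4.41], [0.16, 1.93], [-2.52, 2.52]. Speed limits (rad/s): [1.89, 1.89, 2.39, 2.39, 3.01, 3.01, 3.01].

### API

Orientations are given as [roll, pitch, yaw] about the fixed x, y, z axes, in that order (R = Rz(yaw) Ry(pitch) Rx(roll)).
In Python, from workcell import * gives the robot as it stands. The module is installed in compiled form; this text tells all that it offers.
- The arm moves only by the tool play_rows, never from a script. Its argument "deltas" is a list of rows, each a list of 7 numbers: the shift along the tool's x, y, z in units of 500 mm (1.0 is 500 mm), then the turn, a rotation vector about the tool's x, y, z in units of 120 degrees (1.0 is 120 degrees), then the closure, from 0 (fully open) to 1 (shut). A call has 1 to 10 rows; each row is the pose to reach, as a shift and turn from the pose commanded when the call began, along the tool's axes at that moment; what a row does not reach only later rows make up. A row lasts 1/10 s, in which the tool goes at most 50 mm and 8.59 degrees, less where a joint would pass 70% of its speed; a pose out of reach is approached as far as the arm can. A call with a number of a shift or a turn outside -1 to 1 is refused whole. A call with a gripper value outside its range is refused whole. The fingers move at their own pace and stop on an object; "newtons" is the grip in N (left out, the last holds). Time passes only in rows, so rows that repeat a pose let the fingers close. It gives the time, the measured TCP pose, the force, the opening and the grip force at its end, in the units of the state.
- observe(): the state, without advancing time (a new reading comes with each control period).
- grab_frame(name): name is "scene" or "top" or "wrist"; returns the picture (480x640x3 uint8, red, green, blue); there is no depth.
- get_calibration(name): a dict with "fovy" (degrees; the focal length in pixels is half the picture's height over the tangent of half this angle, whatever the lens; pixels are square), "cx", "cy" (the principal point, pixels), "xyz" and "rotation" of the camera in the world. Camera axes: x right, y down, z forward; pixel columns grow to the right and rows downward; lengths in m; the calibration is good to about 2 mm. A picture is of the moment at which its call begins: read the wrist's pose just before it. get_calibration takes no time and is no camera call; for the wrist camera it gives the pose at the moment of the call.
- job_done(): hands the job in; it is judged then, once.
The state is a dict: "clock": time; "qpos": joint angles; "qd": joint speeds; "joint_efforts": joint torques, N m; "position": TCP position; "tool_rot": TCP orientation; "force": force on the tool from outside, world axes, zero at the start; "moment": the same for the moment, N m; "grip_width": finger opening in m; "finger_force": force on a finger pad.
Only numpy, scipy, OpenCV 4.12 (cv2) and the standard library are available. Lean on these libraries where they do the work, as an engineer would, in place of code of your own. Each camera call takes 0.05 s, during which the arm holds its last target. There are 200 camera calls.

## Working session

There is one attempt and no reset: what is moved stays moved. The work goes in short steps, Python scripts to look and compute and a tool call to move; the robot and the scene stay as the last step left them, time stands still between calls to the robot, and variables do not carry over. Pictures are saved under pics/ and viewed, at most 10 in all, crops included, and the job is handed in when it is done.

Besides the shell and the picture viewer there is one more tool, called after ">>>" by a JSON object that holds its "method" and its "body". play_rows: Moves the arm, as the interface text tells. Its arguments: {"type":"object","properties":{"deltas":{"type":"array"},"newtons":{"type":"number"}},"required":["deltas"]}

```bash
mkdir -p pics; cat > h.py <<'E'
from workcell import *
import numpy as np, cv2
def save(n,f):
    im=grab_frame(n); cv2.imwrite('pics/'+f,im[:,:,::-1]); return im
def ray(c,u,v,z):
    f=240/np.tan(np.radians(c['fovy'])/2)
    d=np.array(c['rotation'])@np.array([(u-c['cx'])/f,(v-c['cy'])/f,1]); o=np.array(c['xyz'])
    return o+d*(z-o[2])/d[2]
def proj(c,p):
    f=240/np.tan(np.radians(c['fovy'])/2)
    q=np.array(c['rotation']).T@(np.array(p)-c['xyz']); return [c['cx']+f*q[0]/q[2],c['cy']+f*q[1]/q[2]]
E
python3 - <<'E'
from h import *
print(observe())
for n in ['top','scene','wrist']:
    c=get_calibration(n);print(n,c); save(n,n+'0.png')
E
```

```text
{'clock': 0.0, 'qpos': array([-1.35316887,  0.52199168, -0.03634172,  1.5999904 ,  0.02116768,
        1.0210931 , -0.11280133]), 'qd': array([-0.00146645,  0.00056688,  0.00017323,  0.00163413, -0.00079878,
       -0.00030942,  0.00059818]), 'joint_efforts': array([-3.89998086e-04, -9.27122855e+01,  1.97960213e+00, -3.69936454e+01,
        1.78050151e-02,  8.21966794e-03,  2.20533155e-05]), 'position': array([0.17734338, 0.59896921, 0.23074578]), 'tool_rot': array([-3.14049428e+00,  4.33946372e-05,  2.85374911e+00]), 'force': array([ 0.66946861,  0.6560235 , -0.81099129]), 'moment': array([0.05167764, 0.01321881, 0.01779812]), 'finger_force': 0.0, 'grip_width': 0.08577829169521427}
top {'fovy': 45.91163482934345, 'cx': 330.08410370103746, 'cy': 237.20324656065597, 'xyz': array([ 0.3140451 , -0.0449279 ,  1.29171632]), 'rotation': array([-2.92948431e+00,  3.12372877e-04, -1.45085490e+00])}
scene {'fovy': 49.44674230347443, 'cx': 315.6756094189697, 'cy': 237.9796164441976, 'xyz': array([ 0.09383248, -1.07999495,  0.88466105]), 'rotation': array([-2.17072892e+00, -8.60884520e-04, -4.30376088e-01])}
wrist {'fovy': 62.04343159507801, 'cx': 314.1115029149148, 'cy': 240.07282325770078, 'xyz': array([0.10787016, 0.61952687, 0.37379739]), 'rotation': array([2.85049161e+00, 1.80223043e-03, 1.28237872e+00])}
```

View pics/top0.png

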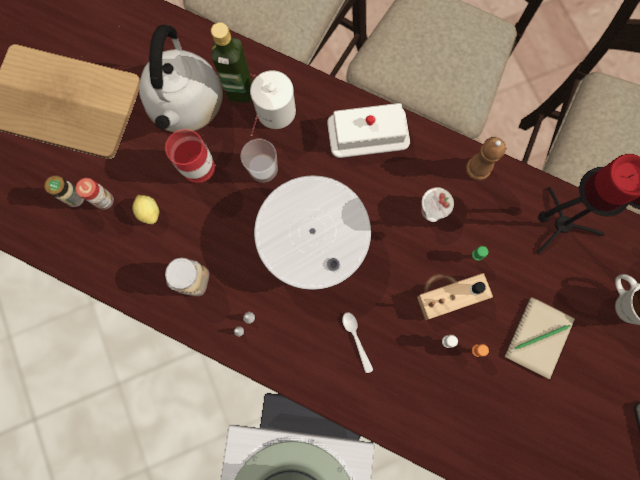

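View pics/scene0.png

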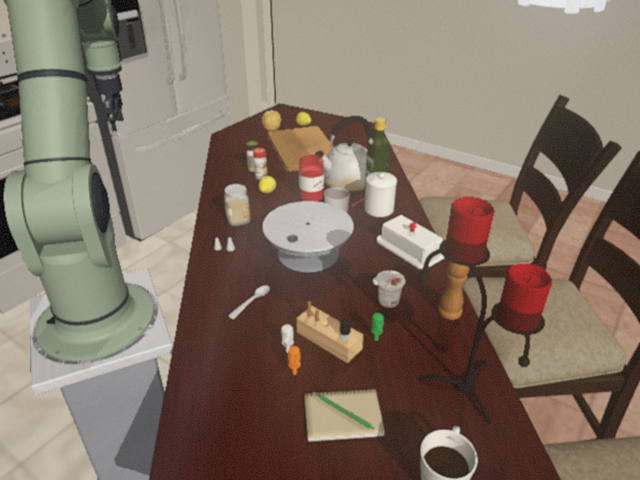

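The top view shows the plate centre at (312,231), the bush at (333,265), the black knob at (479,288) in the stand (dowels at the left end), the green look-alike at (481,254), and white and orange ones in front. The honey jar is at (187,275), and the tumbler (260,160) and yoghurt (437,205) lie beyond.

```bash
cat >> h.py <<'E'
from scipy.spatial.transform import Rotation as Ro
_gc=get_calibration
def get_calibration(n):
    c=dict(_gc(n)); c['rotation']=Ro.from_euler('xyz',c['rotation']).as_matrix(); return c
def delta(pos,rpy=None):
    "shift & turn in units from the measured pose"
    o=observe(); R=Ro.from_euler('xyz',o['tool_rot'])
    d=R.inv().apply(np.array(pos)-o['position'])/.5
    t=np.zeros(3) if rpy is None else (R.inv()*Ro.from_euler('xyz',rpy)).as_rotvec()/np.radians(120)
    return np.round(np.r_[d,t],4)
E
python3 - <<'E'
from h import *
c=get_calibration('top')
for n,u,v,z in [('axis',312,231,.105),('bush',333,265,.111),('knob',479,288,.09),('standR',492,297,.045),('standL',424,318,.045),('standTL',418,294,.045),('standTR',487,276,.045),('green',481,252,.07),('honeytop',182,273,.11),('tumbler',258,150,.09),('yog',437,195,.07),('whitebottle',450,341,.07),('orange',481,350,.07)]:
    print(n,ray(c,u,v,z).round(3))
im=cv2.imread('pics/top0.png')
a=cv2.resize(im[230:330,400:520],None,fx=4,fy=4,interpolation=2)
b=cv2.resize(im[220:320,270:390],None,fx=4,fy=4,interpolation=2)
cv2.imwrite('pics/c1.png',np.vstack([a,b])[:, :][0:800])
cv2.imwrite('pics/c1.png',cv2.resize(np.hstack([a,b]),(800,333)))
E
```

```text
axis [0.577 0.026 0.105]
bush [ 0.508 -0.027  0.111]
knob [ 0.499 -0.341  0.09 ]
standR [ 0.49  -0.382  0.045]
standL [ 0.426 -0.238  0.045]
standTL [ 0.477 -0.22   0.045]
standTR [ 0.535 -0.368  0.045]
green [ 0.582 -0.346  0.07 ]
honeytop [0.453 0.286 0.11 ]
tumbler [0.75  0.171 0.09 ]
yog [ 0.7   -0.239  0.07 ]
whitebottle [ 0.382 -0.293  0.07 ]
orange [ 0.371 -0.359  0.07 ]
```

View pics/c1.png

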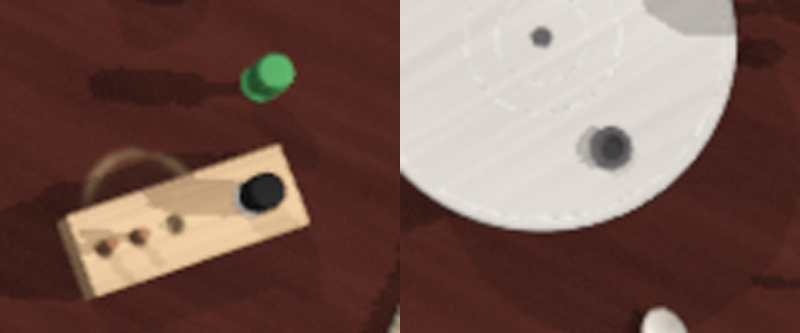

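Knob and bush found (bush 87 mm from the axis, which agrees with the 85 mm given). I grip with the tool's closing line tangential at the bush (yaw ≈ 0.66).

```bash
python3 - <<'E'
from h import *
c=get_calibration('top')
print(ray(c,479.8,287,.09),ray(c,333.3,264.1,.111),ray(c,312.3,231.1,.105))
print(delta([.44,.16,.231],[np.pi,0,1.756]))
E
```

```text
[ 0.50137692 -0.34302452  0.09      ] [ 0.50961429 -0.02782104  0.111     ] [0.57646446 0.02553812 0.105     ]
[-7.529e-01 -6.929e-01  4.000e-04 -3.000e-04  2.000e-04  5.242e-01]
```

>>> {"method": "play_rows", "body": {"deltas": [[-0.753,-0.693,0,0,0,0.524,0.3],[-0.753,-0.693,0,0,0,0.524,0.3],[-0.753,-0.693,0,0,0,0.524,0.3],[-0.753,-0.693,0,0,0,0.524,0.3],[-0.753,-0.693,0,0,0,0.524,0.3],[-0.753,-0.693,0,0,0,0.524,0.3],[-0.753,-0.693,0,0,0,0.524,0.3],[-0.753,-0.693,0,0,0,0.524,0.3],[-0.753,-0.693,0,0,0,0.524,0.3],[-0.753,-0.693,0,0,0,0.524,0.3]], "newtons": 60}}

```text
clock: 1.15
position: [0.4347, 0.1684, 0.2314]
tool_rot: [3.141, -0.0, 1.757]
force: [0.6, 0.9, -0.7]
grip_width: 0.06
finger_force: 0.0
```

```bash
python3 - <<'E'
from h import *
o=observe();print(o['clock'],o['position'],o['tool_rot'],o['grip_width'],o['qpos'])
print(delta([.50,-.342,.20],[np.pi,0,.658]))
E
```

```text
1.15 [0.43465209 0.16837317 0.23144135] [ 3.14135799e+00 -2.01683417e-04  1.75653632e+00] 0.06001284125217107 [-0.79167525  0.28273048  0.36165621  2.01703758 -0.13044243  0.86317807
 -0.17244128]
[-1.0273e+00 -6.0100e-02  6.2700e-02  0.0000e+00 -1.0000e-04  5.2450e-01]
```

>>> {"method": "play_rows", "body": {"deltas": [[-1.0,-0.045,0.063,0,0,0.5245,0.3],[-1.0,-0.045,0.063,0,0,0.5245,0.3],[-1.0,-0.045,0.063,0,0,0.5245,0.3],[-1.0,-0.045,0.063,0,0,0.5245,0.3],[-1.0,-0.045,0.063,0,0,0.5245,0.3],[-1.0,-0.045,0.063,0,0,0.5245,0.3],[-1.0,-0.045,0.063,0,0,0.5245,0.3],[-1.0,-0.045,0.063,0,0,0.5245,0.3],[-1.0,-0.045,0.063,0,0,0.5245,0.3],[-1.0,-0.045,0.063,0,0,0.5245,0.3]]}}

```text
clock: 2.15
position: [0.5039, -0.3258, 0.1994]
tool_rot: [-3.141, 0.0, 0.658]
force: [1.0, 0.8, 0.6]
grip_width: 0.0596
finger_force: 0.0
```

>>> {"method": "play_rows", "body": {"deltas": [[0,0,0,0,0,0,0.3],[0,0,0,0,0,0,0.3],[0,0,0,0,0,0,0.3],[0,0,0,0,0,0,0.3]]}}

```text
clock: 2.55
position: [0.5044, -0.3226, 0.2]
tool_rot: [-3.141, -0.001, 0.66]
force: [-0.1, 0.6, -0.3]
grip_width: 0.0598
finger_force: 0.0
```

```bash
python3 - <<'E'
from h import *
o=observe();print(o['clock'],o['position'],o['tool_rot'],o['grip_width'])
c=get_calibration('wrist');save('wrist','w1.png')
print(c['xyz'],proj(c,[.501,-.343,.09]))
print(delta([.50,-.342,.20],[np.pi,0,.658]))
E
```

```text
2.55 [ 0.50438661 -0.32257694  0.19999934] [-3.14127803e+00 -5.04160019e-04  6.59515874e-01] 0.05978334048607358
[ 0.56276955 -0.27820765  0.34304293] [np.float64(334.11991166635164), np.float64(257.9770533071761)]
[-0.0307  0.0252  0.0001 -0.0001 -0.0002  0.0007]
```

View pics/w1.png

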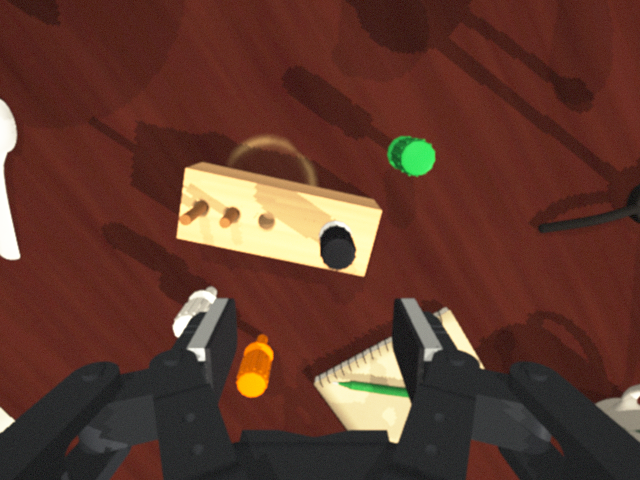

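The wrist view shows the knob's top centre near (338,253), with the third spot in the stand an empty hole, so the gripper has clear room.

```bash
python3 - <<'E'
from h import *
c=get_calibration('wrist'); p=ray(c,338,253,.09); print(p)
print(delta([p[0],p[1],.056],[np.pi,0,.658]))
E
```

```text
[ 0.50537287 -0.3429736   0.09      ]
[-2.350e-02  3.330e-02  2.881e-01 -1.000e-04 -2.000e-04  7.000e-04]
```

>>> {"method": "play_rows", "body": {"deltas": [[-0.026,0.031,0,0,0,0,0.3],[-0.026,0.031,0.1,0,0,0,0.3],[-0.026,0.031,0.18,0,0,0,0.3],[-0.026,0.031,0.24,0,0,0,0.3],[-0.026,0.031,0.288,0,0,0,0.3],[-0.026,0.031,0.288,0,0,0,0.3],[-0.026,0.031,0.288,0,0,0,0.3]]}}

```text
clock: 3.3
position: [0.5035, -0.3439, 0.0567]
tool_rot: [3.141, 0.0, 0.658]
force: [-0.4, 0.1, -0.1]
grip_width: 0.0602
finger_force: 0.0
```

>>> {"method": "play_rows", "body": {"deltas": [[0,0,0,0,0,0,1],[0,0,0,0,0,0,1],[0,0,0,0,0,0,1],[0,0,0,0,0,0,1],[0,0,0,0,0,0,1],[0,0,0,0,0,0,1]], "newtons": 60}}

```text
clock: 3.9
position: [0.5038, -0.3443, 0.0572]
tool_rot: [3.14, -0.001, 0.658]
force: [-1.1, 2.4, 11.2]
grip_width: 0.0228
finger_force: 58.2
```

>>> {"method": "play_rows", "body": {"deltas": [[0,0,-0.03,0,0,0,1],[0,0,-0.08,0,0,0,1],[0,0,-0.14,0,0,0,1],[0,0,-0.2,0,0,0,1],[0,0,-0.25,0,0,0,1],[0,0,-0.25,0,0,0,1],[0,0,-0.25,0,0,0,1],[0,0,-0.25,0,0,0,1]]}}

```text
clock: 4.7
position: [0.5029, -0.3438, 0.1806]
tool_rot: [-3.141, 0.0, 0.658]
force: [0.2, 0.8, -2.0]
grip_width: 0.0227
finger_force: 58.8
```

```bash
python3 - <<'E'
from h import *
o=observe();print(o['position'],o['force'],o['grip_width'])
print(delta([.4955,-.045,o['position'][2]],[np.pi,0,.658]))
E
```

```text
[ 0.50292717 -0.34377391  0.18056932] [ 0.23822813  0.81711846 -2.03914217] 0.02272317422058022
[ 3.536e-01 -4.819e-01  3.000e-04 -4.000e-04  1.000e-04 -1.000e-04]
```

>>> {"method": "play_rows", "body": {"deltas": [[0.354,-0.482,0,0,0,0,1],[0.354,-0.482,0,0,0,0,1],[0.354,-0.482,0,0,0,0,1],[0.354,-0.482,0,0,0,0,1],[0.354,-0.482,0,0,0,0,1],[0.354,-0.482,0,0,0,0,1],[0.354,-0.482,0,0,0,0,1],[0.354,-0.482,0,0,0,0,1],[0.354,-0.482,0,0,0,0,1],[0.354,-0.482,0,0,0,0,1]]}}

```text
clock: 5.7
position: [0.4957, -0.0466, 0.1808]
tool_rot: [3.141, 0.001, 0.656]
force: [0.7, -0.8, -1.5]
grip_width: 0.0225
finger_force: 59.1
```

```bash
python3 - <<'E'
from h import *
o=observe();print(o['clock'],o['position'],o['force'],o['grip_width'],o['finger_force'])
c=get_calibration('wrist');save('wrist','w2.png')
p=o['position']; print(proj(c,[.5095,-.0278,.111]),[proj(c,[p[0],p[1],p[2]+d]) for d in(.033,-.012,-.041)])
E
```

```text
5.7 [ 0.49571081 -0.046601    0.18076742] [ 0.67964332 -0.77777143 -1.5291207 ] 0.02253507172483866 59.07798707485199
[np.float64(300.99944781404776), np.float64(217.33558570347498)] [[np.float64(312.14837209518714), np.float64(361.9785969648913)], [np.float64(312.6026275481432), np.float64(300.4521994931267)], [np.float64(312.79026855249333), np.float64(275.03725963820307)]]
```

View pics/w2.png

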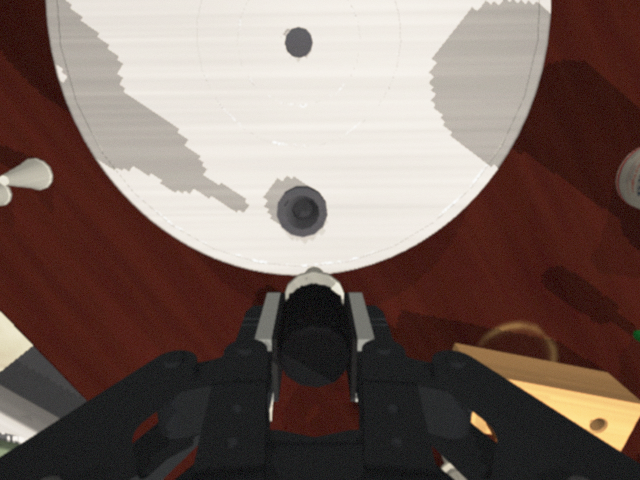

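The bush mouth's centre is at (302,211), the plate's axis mark at (299,42), and the pin's tip just peeks out at (314,270) in line with the gripper, so the pin hangs straight.

```bash
python3 - <<'E'
from h import *
c=get_calibration('wrist'); b=ray(c,302,211,.111); a=ray(c,299,42,.105)
print(b,a,np.linalg.norm((b-a)[:2]))
t=(b[:2]+[.5096,-.0278])/2; z=observe()['position'][2]
print(t,delta([*t,z],[np.pi,0,.658]))
E
```

```text
[ 0.51269252 -0.02602661  0.111     ] [0.57928528 0.02628843 0.105     ] 0.08468446970496481
[ 0.51114626 -0.0269133 ] [ 0.0483 -0.0123 -0.      0.0001  0.0002 -0.0012]
```

>>> {"method": "play_rows", "body": {"deltas": [[0.048,-0.012,0,0,0,0,1],[0.048,-0.012,0,0,0,0,1],[0.048,-0.012,0.03,0,0,0,1],[0.048,-0.012,0.05,0,0,0,1],[0.048,-0.012,0.06,0,0,0,1],[0.048,-0.012,0.066,0,0,0,1],[0.048,-0.012,0.066,0,0,0,1]]}}

```text
clock: 6.45
position: [0.5111, -0.0261, 0.1478]
tool_rot: [-3.141, 0.0, 0.657]
force: [-0.8, -0.1, -0.5]
grip_width: 0.0226
finger_force: 59.1
```

>>> {"method": "play_rows", "body": {"deltas": [[0,0,0.005,0,0,0,1],[0,0,0.01,0,0,0,1],[0,0,0.01,0,0,0,1]]}}

```text
clock: 6.75
position: [0.5111, -0.0257, 0.1427]
tool_rot: [-3.141, 0.0, 0.658]
force: [-1.1, -0.5, -1.4]
grip_width: 0.0224
finger_force: 59.1
```

>>> {"method": "play_rows", "body": {"deltas": [[0,0,0.005,0,0,0,1],[0,0,0.01,0,0,0,1],[0,0,0.01,0,0,0,1]]}}

```text
clock: 7.05
position: [0.5111, -0.0257, 0.1376]
tool_rot: [-3.141, 0.0, 0.658]
force: [-0.3, -0.1, -0.9]
grip_width: 0.0225
finger_force: 59.1
```

>>> {"method": "play_rows", "body": {"deltas": [[0,0,0.002,0,0,0,1],[0,0,0.004,0,0,0,1],[0,0,0.004,0,0,0,1]]}}

```text
clock: 7.35
position: [0.5112, -0.0258, 0.1358]
tool_rot: [3.142, 0.0, 0.658]
force: [0.2, 0.9, -0.3]
grip_width: 0.0224
finger_force: 59.1
```

>>> {"method": "play_rows", "body": {"deltas": [[0,0,0.002,0,0,0,1],[0,0,0.003,0,0,0,1],[0,0,0.003,0,0,0,1]]}}

```text
clock: 7.65
position: [0.5115, -0.0258, 0.1349]
tool_rot: [3.141, -0.001, 0.658]
force: [-2.4, 1.6, 12.0]
grip_width: 0.0227
finger_force: 60.2
```

```bash
python3 - <<'E'
from h import *
o=observe();print(o['position'],o['force'],o['moment'])
# swing: rotate about axis A; tool turn. deltas in tool frame, tool z down => turn sign flips
A=np.array([.5785,.0260]);p=o['position'][:2]; print(np.linalg.norm(p-A))
R=Ro.from_euler('xyz',o['tool_rot'])
for A in (np.array([.5785,.0260]),):
  for s in (1,-1):
    for k in range(1,11):
      a=np.radians(s*2*k); q=A+np.array([[np.cos(a),-np.sin(a)],[np.sin(a),np.cos(a)]])@(p-A)
      print(2*s*k,(R.inv().apply([*(q-p),0])/.5).round(4),-2*s*k/120)
E
```

```text
[ 0.51150355 -0.02579017  0.13487484] [-2.35275565  1.56318403 12.03920353] [ 0.10457742  0.65308741 -0.04770005]
0.0846802533140263
2 [0.0001 0.0059 0.    ] -0.016666666666666666
4 [0.0004 0.0118 0.    ] -0.03333333333333333
6 [0.0009 0.0177 0.    ] -0.05
8 [0.0017 0.0236 0.    ] -0.06666666666666667
10 [0.0026 0.0294 0.    ] -0.08333333333333333
12 [0.0037 0.0352 0.    ] -0.1
14 [0.005 0.041 0.   ] -0.11666666666666667
16 [0.0066 0.0467 0.    ] -0.13333333333333333
18 [0.0083 0.0523 0.    ] -0.15
20 [0.0102 0.0579 0.    ] -0.16666666666666666
-2 [ 0.0001 -0.0059 -0.    ] 0.016666666666666666
-4 [ 0.0004 -0.0118 -0.    ] 0.03333333333333333
-6 [ 0.0009 -0.0177 -0.    ] 0.05
-8 [ 0.0016 -0.0236 -0.    ] 0.06666666666666667
-10 [ 0.0026 -0.0294 -0.    ] 0.08333333333333333
-12 [ 0.0037 -0.0352 -0.    ] 0.1
-14 [ 0.005 -0.041 -0.   ] 0.11666666666666667
-16 [ 0.0065 -0.0467 -0.    ] 0.13333333333333333
-18 [ 0.0083 -0.0523  0.    ] 0.15
-20 [ 0.0102 -0.0579  0.    ] 0.16666666666666666
```

The tip rests on the index ring: TCP 0.1349 m, 12 N. I swing the plate in 6° steps, watching the vertical force.

>>> {"method": "play_rows", "body": {"deltas": [[0.0001,0.0059,0,0,0,-0.0167,1],[0.0004,0.0118,0,0,0,-0.0333,1],[0.0009,0.0177,0,0,0,-0.05,1],[0.0009,0.0177,0,0,0,-0.05,1]]}}

```text
clock: 8.05
position: [0.5165, -0.0317, 0.1348]
tool_rot: [-3.139, -0.001, 0.764]
force: [-5.7, 4.9, 14.3]
grip_width: 0.0225
finger_force: 60.6
```

>>> {"method": "play_rows", "body": {"deltas": [[0.0001,0.0059,0,0,0,-0.0167,1],[0.0004,0.0118,0,0,0,-0.0333,1],[0.0009,0.0177,0,0,0,-0.05,1],[0.0009,0.0177,0,0,0,-0.05,1]]}}

```text
clock: 8.45
position: [0.5229, -0.0379, 0.1348]
tool_rot: [-3.139, -0.001, 0.869]
force: [-6.7, 4.3, 14.1]
grip_width: 0.0226
finger_force: 60.6
```

>>> {"method": "play_rows", "body": {"deltas": [[0.0001,0.0059,0,0,0,-0.0167,1],[0.0004,0.0118,0,0,0,-0.0333,1],[0.0009,0.0177,0,0,0,-0.05,1],[0.0009,0.0177,0,0,0,-0.05,1]]}}

```text
clock: 8.85
position: [0.5296, -0.0432, 0.1347]
tool_rot: [-3.139, -0.0, 0.974]
force: [-9.2, 4.9, 16.4]
grip_width: 0.0225
finger_force: 60.9
```

>>> {"method": "play_rows", "body": {"deltas": [[0.0001,0.0059,0,0,0,-0.0167,1],[0.0004,0.0118,-0.0004,0,0,-0.0333,1],[0.0009,0.0177,-0.0004,0,0,-0.05,1],[0.0009,0.0177,-0.0004,0,0,-0.05,1]]}}

```text
clock: 9.25
position: [0.5372, -0.048, 0.1348]
tool_rot: [-3.139, -0.0, 1.078]
force: [-7.2, 5.4, 13.0]
grip_width: 0.0223
finger_force: 60.6
```

>>> {"method": "play_rows", "body": {"deltas": [[0.0001,0.0059,0,0,0,-0.0167,1],[0.0004,0.0118,0,0,0,-0.0333,1],[0.0009,0.0177,0,0,0,-0.05,1],[0.0009,0.0177,0,0,0,-0.05,1]]}}

```text
clock: 9.65
position: [0.5452, -0.052, 0.1348]
tool_rot: [-3.139, -0.0, 1.183]
force: [-7.5, 4.1, 13.0]
grip_width: 0.0226
finger_force: 60.6
```

>>> {"method": "play_rows", "body": {"deltas": [[0.0001,0.0059,0,0,0,-0.0167,1],[0.0004,0.0118,0,0,0,-0.0333,1],[0.0009,0.0177,0,0,0,-0.05,1],[0.0009,0.0177,0,0,0,-0.05,1]]}}

```text
clock: 10.05
position: [0.5535, -0.055, 0.1348]
tool_rot: [-3.139, -0.0, 1.287]
force: [-8.5, 2.7, 13.5]
grip_width: 0.0228
finger_force: 60.6
```

>>> {"method": "play_rows", "body": {"deltas": [[0.0001,0.0059,0,0,0,-0.0167,1],[0.0004,0.0118,0,0,0,-0.0333,1],[0.0009,0.0177,0,0,0,-0.05,1],[0.0009,0.0177,0,0,0,-0.05,1]]}}

```text
clock: 10.45
position: [0.5625, -0.0573, 0.1347]
tool_rot: [-3.14, -0.0, 1.392]
force: [-3.4, 2.1, 5.1]
grip_width: 0.0222
finger_force: 59.5
```

The vertical force has fallen from 13 to 5 N, so the tip is at a notch edge. I go on in small steps.

>>> {"method": "play_rows", "body": {"deltas": [[0.0001,0.003,0,0,0,-0.0083,1],[0.0001,0.0059,0,0,0,-0.0167,1],[0.0001,0.0059,0,0,0,-0.0167,1]]}}

```text
clock: 10.75
position: [0.5658, -0.0579, 0.1345]
tool_rot: [-3.141, 0.0, 1.426]
force: [-2.2, 0.3, 1.1]
grip_width: 0.0226
finger_force: 58.9
```

>>> {"method": "play_rows", "body": {"deltas": [[0,0.002,0.002,0,0,-0.005,1],[0,0.002,0.004,0,0,-0.005,1],[0,0.002,0.004,0,0,-0.005,1]]}}

```text
clock: 11.05
position: [0.5669, -0.0581, 0.1324]
tool_rot: [-3.141, 0.0, 1.436]
force: [-1.6, -0.5, -1.0]
grip_width: 0.0228
finger_force: 58.8
```

>>> {"method": "play_rows", "body": {"deltas": [[0,0,0.002,0,0,0,1],[0,0,0.004,0,0,0,1],[0,0,0.004,0,0,0,1]]}}

```text
clock: 11.35
position: [0.5669, -0.058, 0.1305]
tool_rot: [-3.142, 0.0, 1.436]
force: [-1.0, -0.3, -0.7]
grip_width: 0.0226
finger_force: 58.8
```

>>> {"method": "play_rows", "body": {"deltas": [[0,0,0.003,0,0,0,1],[0,0,0.006,0,0,0,1],[0,0,0.006,0,0,0,1]]}}

```text
clock: 11.65
position: [0.5668, -0.058, 0.1273]
tool_rot: [-3.141, 0.0, 1.436]
force: [-1.7, -0.4, -1.7]
grip_width: 0.0223
finger_force: 58.7
```

>>> {"method": "play_rows", "body": {"deltas": [[0,0,0.003,0,0,0,1],[0,0,0.006,0,0,0,1],[0,0,0.006,0,0,0,1]]}}

```text
clock: 11.95
position: [0.5668, -0.058, 0.1244]
tool_rot: [-3.141, 0.0, 1.436]
force: [-1.0, 0.0, -2.3]
grip_width: 0.0226
finger_force: 58.8
```

>>> {"method": "play_rows", "body": {"deltas": [[0,0,0.001,0,0,0,1],[0,0,0.002,0,0,0,1],[0,0,0.003,0,0,0,1],[0,0,0.003,0,0,0,1]]}}

```text
clock: 12.35
position: [0.5671, -0.0581, 0.1233]
tool_rot: [3.141, -0.0, 1.436]
force: [-1.3, -0.1, 4.2]
grip_width: 0.0224
finger_force: 59.4
```

>>> {"method": "play_rows", "body": {"deltas": [[0,0,0.001,0,0,0,1],[0,0,0.001,0,0,0,1]]}}

```text
clock: 12.55
position: [0.5674, -0.0582, 0.1232]
tool_rot: [3.14, -0.0, 1.436]
force: [-3.5, -1.1, 8.9]
grip_width: 0.0227
finger_force: 60.3
```

The collar is seated (11.7 mm below the ring contact, force building). I release and rise.

>>> {"method": "play_rows", "body": {"deltas": [[0,0,0,0,0,0,0.3],[0,0,0,0,0,0,0.3],[0,0,0,0,0,0,0.3],[0,0,0,0,0,0,0.3],[0,0,0,0,0,0,0.3],[0,0,0,0,0,0,0.3]]}}

```text
clock: 13.15
position: [0.567, -0.058, 0.1226]
tool_rot: [3.142, 0.0, 1.436]
force: [0.7, -0.6, -0.3]
grip_width: 0.0597
finger_force: 0.0
```

>>> {"method": "play_rows", "body": {"deltas": [[0,0,-0.04,0,0,0,0.3],[0,0,-0.1,0,0,0,0.3],[0,0,-0.18,0,0,0,0.3],[-0.1,0,-0.25,0,0,0,0.3],[-0.15,0,-0.25,0,0,0,0.3],[-0.15,0,-0.25,0,0,0,0.3],[-0.15,0,-0.25,0,0,0,0.3],[-0.15,0,-0.25,0,0,0,0.3]]}}

```text
clock: 13.95
position: [0.5569, -0.1315, 0.2472]
tool_rot: [-3.141, -0.0, 1.437]
force: [0.4, 1.1, 0.5]
grip_width: 0.0598
finger_force: 0.0
```

```bash
python3 - <<'E'
from h import *
o=observe();print(o['clock'],o['position'],o['force'],o['grip_width'])
save('wrist','w3.png'); im=save('scene','s3.png'); 
a=cv2.imread('pics/w3.png'); b=cv2.resize(im[190:290,250:370,::-1],None,fx=4,fy=4)
cv2.imwrite('pics/e.png',np.hstack([cv2.resize(a,(400,300)),cv2.resize(b,(360,300))]))
E
```

```text
13.95 [ 0.55687601 -0.13147957  0.24722128] [0.37148267 1.10874805 0.4558547 ] 0.059774464253599606
```

View pics/e.png

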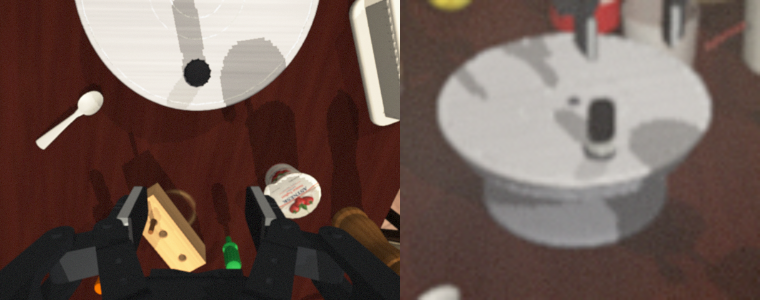

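The pin stands upright in the bush with its collar down ((600,150) in the right half), and the gripper is clear and open.

```bash
python3 -c "
from workcell import *
print(job_done())"
```

```text
the job is handed in; nothing more can be done
None
```

The turntable is locked: the pin is in a notch with its collar down on the bush, it has been let go, and the job was handed in at about 14 s. No verdict came back.

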